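Move a flow-cell cassette from its storage nest into the reader dock

TASK

The flow-cell cassette sits flush in its blue storage nest with no room for fingers: press its black tail down at the yellow thumb relief so that the window end tips up and stays up, lift it out by that raised end, and lay it flat on the blue mat and let go. Then pick it up again by the black tail and slide it window end first under the clear hood of the reader dock, fully home against the stop. Do not drop the cassette, and leave the tube rack, the jar and the bottle where they are.

Things in the scene. Friction and masses are not known exactly. Their poses are not given: they have to be found in the camera images.
- cassette: The flow-cell cassette: rigid block 100 mm long (its x), 46 mm wide (y), 16 mm thick (z), about 80 to 165 g. Origin: centre of its underside. +x points to the window end (white, amber glass in a steel frame); the 34 mm at -x are the ribbed black tail. It starts level in the nest, its x along the nest's x, its top flush with the rim.
- window_end (a point): Centre of the cassette's end face at the window end: x = +50 mm, z = 8 mm in the cassette's frame.
- tail_end (a point): Centre of the cassette's end face at the black tail: x = -50 mm, z = 8 mm in the cassette's frame.
- nest: Fixed blue storage nest, 135 mm long (x), 77 mm wide (y). Origin: centre, on the bench. Its rim is 40 mm above the bench; the side walls and +x wall are 14 mm thick. The -x end wall is yellow and only 25 mm high: the thumb relief beyond the tail.
- nest_pocket (a point): Centre of the nest at the height of the cassette's underside, 24 mm above the bench; the cassette's origin starts here. The pocket measures 107 mm (x) by 49 mm (y): 1.5 mm of play at each side, 3.5 mm at each end. Below this point it is 20 mm deep, so the tail can sink in.
- rocker (a joint): Rocking floor under the cassette, hinged along the nest's y at nest x = -12 mm, 24 mm above the bench. 0 = level; grows (rad) as the tail sinks and the window end rises, to a rigid stop at 0.32. Stiff: stays where it is left. Pressing near the tail end takes 3 to 8 N; the pressed spot sinks 8 mm and swings 4 mm tailward. At 0.3 the underside 38 mm from the cassette's centre towards the window is level with the rim.
- mat: Fixed flat blue mat, 180 mm (x) by 140 mm (y), 3 mm thick. Origin: its centre on the bench.
- dock: Fixed reader dock, 150 mm long (x), 110 mm wide. Origin: centre, on the bench. Flat apron 12 mm above the bench, open from x = -75 to -5 mm. From x = -5 to +75 mm: a channel 50 mm wide under a clear hood (underside 33 mm, top 39 mm above the bench). Cheeks, 33 mm high, flare the mouth to about 60 mm from x = -19 to -5 mm.
- dock_home (a point): Where the cassette's origin lies when fully home: dock x = +5 mm, on the apron, 12 mm above the bench; axes as the dock's, and the cassette's +x then points along the dock's +x. It slides in towards +x until its window end meets a rigid stop at dock x = +55 mm; 40 mm of the tail then stand out of the hood.
- tube_rack: Bystander: red tube rack, 110 x 70 mm, 72 mm high with its tubes. Origin: centre of its underside.
- reagent_jar: Bystander: clear jar with a blue cap, 52 mm wide, 75 mm high. Origin: centre of its underside.
- buffer_bottle: Bystander: white bottle with a yellow cap, 64 mm wide, 150 mm high. Origin: centre of its underside.
Not all that is in view belongs to the job. Several things look just like the dock: the one meant starts nearest to the robot's base.

How it is judged (in metres and radians):
On the way, in this order (a step that is already met when the one before it is completed fails the run):
1. the cassette is tipped up in its nest, window end high, by pressing the tail (value of joint rocker above 0.2 rad and angle between cassette's own z axis and vertical above 0.19 rad and horizontal distance between cassette and nest below 0.02 m), for 0.2 s.
2. the cassette lies flat on the mat, let go (x of cassette in the frame of mat between -0.07 and 0.07 m and y of cassette in the frame of mat between -0.06 and 0.06 m and height (world z) of cassette below 0.008 m and angle between cassette's own z axis and vertical below 0.06 rad and contact force between the fingers and cassette below 0.05 N and linear speed of cassette below 0.02 m/s), for 0.2 s.
3. the cassette is lifted off the mat by its tail (height (world z) of cassette above 0.012 m and x of the grasp point in the frame of cassette below -0.01 m and contact force between the fingers and cassette above 0.5 N), for 0.1 s.
At the end, for the whole second after the job is handed in: The cassette lies flat in the dock, window end first, within 5 mm of fully home, within 4 mm sideways and 0.07 rad of the dock's direction, at rest and released (x of cassette in the frame of dock_home between -0.005 and 0.004 m and y of cassette in the frame of dock_home between -0.004 and 0.004 m and z of cassette in the frame of dock_home between -0.003 and 0.003 m and x of window_end in the frame of dock above 0.045 m and angle between the x axis of cassette and the x axis of dock, either way round below 0.07 rad and angle between cassette's own z axis and vertical below 0.06 rad and linear speed of cassette below 0.01 m/s and contact force between the fingers and cassette below 0.05 N); the robot touches nothing.
It fails at once if the cassette is dropped (falls freely faster than 0.6 m/s) (contact force between cassette and anything else below 0.01 N and linear speed of cassette above 0.6 m/s).
It fails at once if the tube rack is moved by more than 30 mm or tipped by more than 0.35 rad (distance of tube_rack from where it was at the start of the episode above 0.03 m or angle between tube_rack's own z axis and vertical above 0.35 rad).
It fails at once if the reagent jar is moved by more than 30 mm or tipped by more than 0.35 rad (distance of reagent_jar from where it was at the start of the episode above 0.03 m or angle between reagent_jar's own z axis and vertical above 0.35 rad).
It fails at once if the buffer bottle is moved by more than 30 mm or tipped by more than 0.35 rad (distance of buffer_bottle from where it was at the start of the episode above 0.03 m or angle between buffer_bottle's own z axis and vertical above 0.35 rad).
It also fails if it takes over 61 s, if anything falls off the work surface, if the arm or the gripper's body presses on something with over 40 N, if the wrist force passes 120 N, or if a joint passes its speed limit or range.

ROBOT

A 6-joint arm with a two-finger parallel gripper is mounted at the origin on the work surface. World frame = base frame: x ahead of the robot, y to its left, z up, the work surface at z = 0. Lengths are in mm, angles in rad, forces in N, time in s.
With the tool pointing down it reaches from about 350 to 975 mm from the base axis. Payload 7.1 kg.
Tool frame: the origin (TCP) lies between the finger pads; the fingertips stand 14 mm ahead of it and the grasp point (between the pads) lies 5 mm behind it; z points along the fingers, y is the direction in which the jaws open and shut (so a half turn about z gives the same grasp; the last joint's range is limited). The gripper opens to 88 mm and grips with 3 to 60 N. Pads are 20 mm wide; open, the fingers measure 115 mm over their backs; the gripper's body (75 mm by 178 mm) begins 61 mm behind the grasp point.
Start: joints at [1.241, 0.423, 1.63, -0, 1.089, -0.019], TCP at [191.106, 595.049, 236.675] pointing down, gripper open.
Joint ranges: [-3, 3], [-0.9, 2.11], [0.09, 2.58], [-1.31, 4.45], [0.11, 2.69], [-2.54, 2.54]. Speed limits (rad/s): [2.39, 2.39, 3.01, 3.14, 3.14, 3.14].

INTERFACE

Orientations are given as a rotation vector (axis times angle).
In Python, from workcell import get_obs, get_image, calibration, close_job, regions_of, place_of gives the robot as it stands.
- The arm moves only by the tool move_arm, never from a script. Its argument "deltas" is a list of rows, each a list of 5 numbers: the closure in counts, from 0 (fully open) to 255 (shut), then the shift along the tool's x, y, z in m, then the turn about the tool's z in rad. In form: [[grip, x, y, z, roll], ...]. A call has 1 to 5 rows; each row is the pose to reach, as a shift and turn from the pose commanded when the call began, along the tool's axes at that moment; what a row does not reach only later rows make up. A row lasts 1/12 s, in which the tool goes at most 41.7 mm and 7.16 degrees, less where a joint would pass 70% of its speed; a pose out of reach is approached as far as the arm can. A call with a gripper value outside its range is refused whole. The fingers move at their own pace and stop on an object; the grip force is fixed at half the most. Time passes only in rows, so rows that repeat a pose let the fingers close. It gives the time, the measured TCP pose, the force and the opening at its end, in the units of the state.
- get_obs(): the state, without advancing time (a new reading comes with each control period).
- get_image(name): name is "scene" or "top" or "wrist"; returns the picture (480x640x3 uint8, blue, green, red); there is no depth.
- calibration(name): a dict with "intrinsics" (3x3 intrinsics, pixels), "distortion" ([k1, k2, p1, p2, k3] as OpenCV has them; the pictures are not rectified), "world_to_cam" (4x4, takes a point from world to camera coordinates); the wrist camera has in their place "hand_eye" (4x4, takes a point from camera to tool coordinates, whose origin is the TCP and whose axes are the flange's). Camera axes: x right, y down, z forward; pixel columns grow to the right and rows downward; lengths in mm; the calibration is good to about 2 mm. A picture is of the moment at which its call begins: read the wrist's pose just before it. calibration takes no time and is no camera call.
- close_job(): hands the job in, once; it reports no verdict.
Trained networks look in the newest picture that a camera, given by its name, has taken for a name from the list of things; names that differ only in an ending like _2 or _b are one class to them, and where a whole thing is asked for, a point or a joint stands for the part that bears it (a point fixed in the world has none). Each returns a list of dicts, best first, with "conf" (0 to 1); they miss things now and then, are a little off and sometimes report something else, mostly with a low value. They report only what shows in the picture. A call takes as long as a camera call. They do not tell look-alikes from the thing itself.
- regions_of(camera, name): "region" (480x640 bool, what is visible of it).
- place_of(camera, name): "location" ([x, y, z] in mm, in world coordinates, good to about 4 mm: a listed point, or the origin of a listed thing).
The state is a dict: "t": time; "qpos": joint angles; "qvel": joint speeds; "joint_torque": joint torques, N m; "ee_pos": TCP position; "orientation": TCP orientation; "ft_force": force on the tool from outside, world axes, zero at the start; "moment": the same for the moment, N m; "width": finger opening in mm.
Only numpy, scipy, OpenCV 4.12 (cv2) and the standard library are available. Lean on these libraries where they do the work, as an engineer would, in place of code of your own. Each camera call takes 0.05 s, during which the arm holds its last target.

## Working session

There is one attempt and no reset: what is moved stays moved. The work goes in short steps, Python scripts to look and compute and a tool call to move; the robot and the scene stay as the last step left them, time stands still between calls to the robot, and variables do not carry over. Pictures are saved under pics/ and viewed, and the job is handed in when it is done.

Besides the shell and the picture viewer there is one more tool, called by a JSON object that holds its "api" and its "payload". move_arm: Moves the arm, as the interface text tells. Its arguments: {"type":"object","properties":{"deltas":{"type":"array","items":{"type":"array","items":{"type":"number"}}}},"required":["deltas"]}

```bash
ls; mkdir -p pics; cat > h.py <<'E'
import numpy as np,cv2
from workcell import *
from scipy.spatial.transform import Rotation as R
def snap(c,f):
    im=get_image(c); cv2.imwrite('pics/'+f,im); return im
E
python3 - <<'E'
from h import *
o=get_obs(); print({k:np.round(v,3).tolist() for k,v in o.items()})
for c in ['scene','top','wrist']:
    snap(c,c+'0.png')
    print(c,calibration(c))
for c in ['top','scene']:
  for n in ['cassette','nest','mat','dock','dock_home','window_end','tail_end','tube_rack','reagent_jar','buffer_bottle']:
    print(c,n,[(round(d['conf'],2),np.round(d['location'],1).tolist()) for d in place_of(c,n)])
print(get_obs()['t'])
E
```

```text
pics
{'t': 0.0, 'qpos': [1.241, 0.424, 1.631, 0.0, 1.089, -0.019], 'qvel': [0.001, 0.0, 0.0, 0.001, 0.001, -0.001], 'joint_torque': [-0.0, -54.462, -27.366, 0.064, 0.023, -0.0], 'ee_pos': [190.934, 594.556, 235.897], 'orientation': [-0.486, -3.103, 0.002], 'ft_force': [0.913, 0.027, -0.594], 'moment': [-0.017, 0.024, -0.004], 'width': 88.02}
scene {'intrinsics': array([[505.23673747,   0.        , 318.2056648 ],
       [  0.        , 505.23673747, 232.75903853],
       [  0.        ,   0.        ,   1.        ]]), 'distortion': array([-0.07356211,  0.        ,  0.        ,  0.        ,  0.        ]), 'world_to_cam': array([[-2.14779195e-01,  9.76662555e-01,  3.89318549e-04,
         1.84504126e+02],
       [ 8.42845336e-01,  1.85552633e-01, -5.05155383e-01,
        -5.10364723e+02],
       [-4.93438586e-01, -1.08168731e-01, -8.63028324e-01,
         1.59345594e+03],
       [ 0.00000000e+00,  0.00000000e+00,  0.00000000e+00,
         1.00000000e+00]])}
top {'intrinsics': array([[551.0529536 ,   0.        , 325.83389808],
       [  0.        , 551.0529536 , 236.2952117 ],
       [  0. 
[... 1671 characters left out ...]
ttle [(0.73, [657.6, 434.1, 1.8]), (0.73, [768.7, 127.8, -2.0])]
scene cassette [(0.79, [600.5, -1.6, 21.8])]
scene nest [(0.58, [592.9, 0.9, 0.2])]
scene mat [(0.64, [592.4, 269.4, 1.0])]
scene dock [(0.85, [615.7, -505.4, 1.9]), (0.73, [597.1, -285.8, 0.2]), (0.24, [555.0, 21.8, 31.1])]
scene dock_home [(0.72, [607.1, -283.2, 15.6]), (0.67, [637.4, -26.6, 32.4]), (0.56, [621.5, -502.3, 13.1])]
scene window_end [(0.66, [600.4, 0.2, 25.1]), (0.62, [637.7, -27.3, 33.4])]
scene tail_end [(0.6, [556.0, 20.0, 30.6]), (0.21, [782.3, -159.1, 0.6])]
scene tube_rack [(0.95, [763.5, 125.1, -3.1])]
scene reagent_jar [(0.73, [784.4, -163.4, -2.0])]
scene buffer_bottle [(0.83, [658.7, 435.2, 2.7])]
1.15
```

View pics/top0.png

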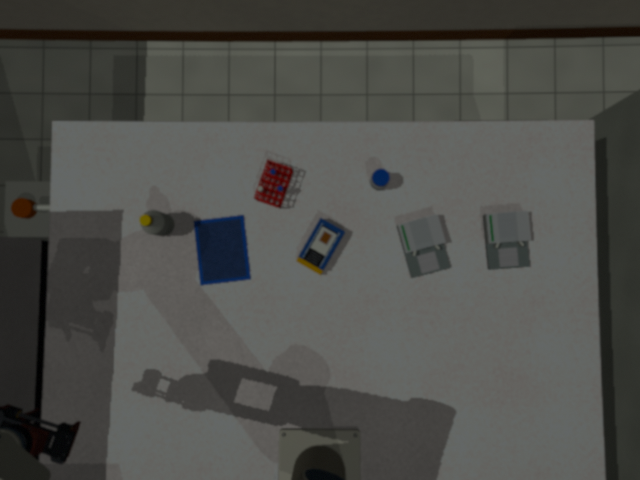

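View pics/scene0.png

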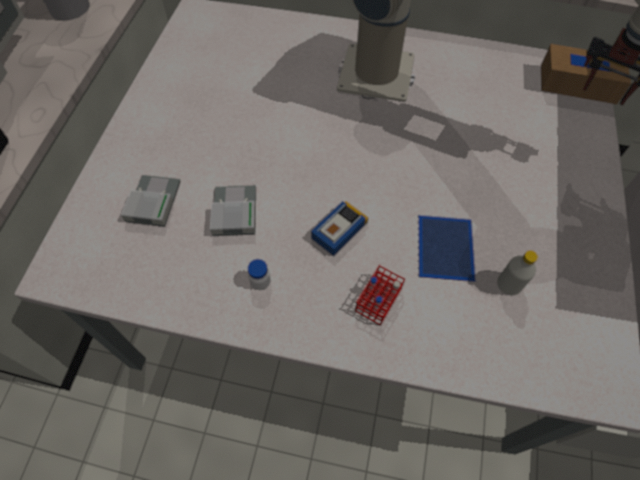

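```bash
python3 - <<'E'
import cv2
im=cv2.imread('pics/top0.png')
a=im[190:300,260:410]; cv2.imwrite('pics/t_nest.png',cv2.resize(a,None,fx=5,fy=5,interpolation=cv2.INTER_CUBIC))
a=im[180:290,370:520]; cv2.imwrite('pics/t_dock.png',cv2.resize(a,None,fx=5,fy=5,interpolation=cv2.INTER_CUBIC))
E
cat >> h.py <<'E'
def T_tool():
    o=get_obs(); M=np.eye(4); M[:3,:3]=R.from_rotvec(o['orientation']).as_matrix(); M[:3,3]=o['ee_pos']; return M
def delta(x,y,z,yaw=None):
    """yaw: world angle of tool x, rad"""
    M=T_tool(); d=M[:3,:3].T@(np.array([x,y,z])-M[:3,3])
    cy=np.arctan2(M[1,0],M[0,0]); r=0 if yaw is None else -((yaw-cy+np.pi)%(2*np.pi)-np.pi)
    print('t',round(get_obs()['t'],2),'delta m',np.round(d/1000,4).tolist(),'roll',round(r,4),'yaw now',round(cy,4),'pos',np.round(M[:3,3],1))
def rays(c,uv,M=None):
    k=calibration(c); uv=np.array(uv,float).reshape(-1,1,2)
    n=cv2.undistortPoints(uv,k['intrinsics'],k['distortion'])[:,0]
    C=(T_tool() if M is None else M)@k['hand_eye'] if c=='wrist' else np.linalg.inv(k['world_to_cam'])
    d=np.c_[n,np.ones(len(n))]@C[:3,:3].T
    return C[:3,3],d
def onz(c,uv,z,M=None):
    p,d=rays(c,uv,M); z=np.asarray(z,float); return p+d*((z-p[2])/d[:,2])[:,None]
def proj(c,P,M=None):
    k=calibration(c)
    W=np.linalg.inv((T_tool() if M is None else M)@k['hand_eye']) if c=='wrist' else k['world_to_cam']
    rv=cv2.Rodrigues(W[:3,:3])[0]
    return cv2.projectPoints(np.array(P,float).reshape(-1,3),rv,W[:3,3],k['intrinsics'],k['distortion'])[0][:,0]
E
python3 -c "
from h import *
delta(560,0,236,np.deg2rad(152))"
```

```text
t 1.15 delta m [-0.5332, -0.4537, 0.0007] roll 0.1779 yaw now 2.8308 pos [191.1 595.1 236.7]
```

View pics/t_nest.png

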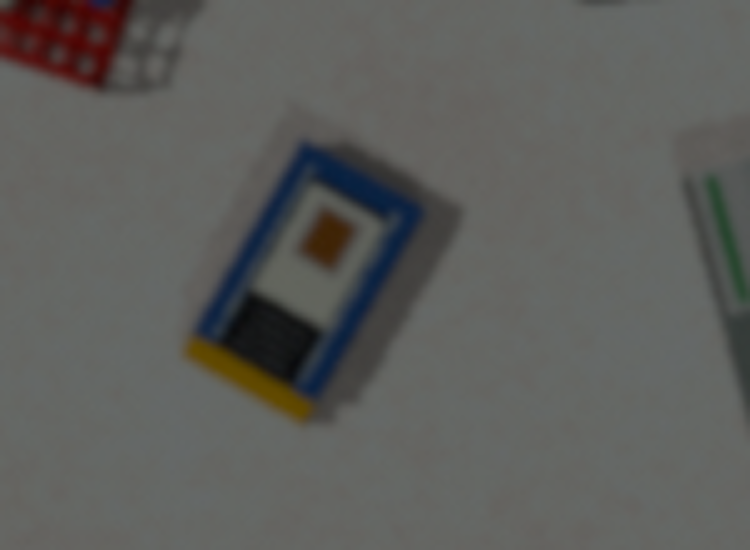

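View pics/t_dock.png

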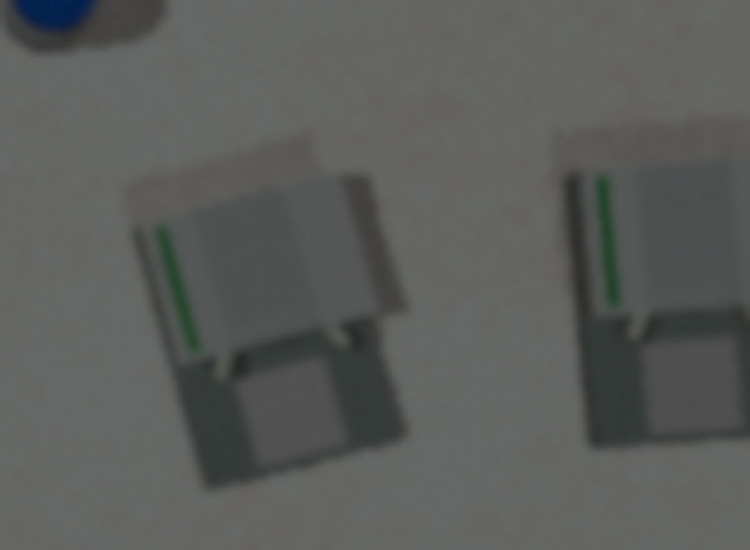

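The nest's yellow tail end faces the robot and its yaw is about -29°. The near dock is yawed about +13°, with its apron towards the robot. I'll move above the nest.

{"api": "move_arm", "payload": {"deltas": [[0,-0.03,-0.026,0,0.04],[0,-0.06,-0.052,0,0.08],[0,-0.09,-0.078,0,0.12],[0,-0.12,-0.104,0,0.15],[0,-0.15,-0.13,0,0.178]]}}

```text
t: 1.57
ee_pos: [294.7, 423.9, 236.7]
orientation: [0.761, 3.048, 0.0]
ft_force: [1.4, -0.1, -0.5]
width: 87.9
```

```bash
python3 -c "
from h import *
delta(560,0,236,np.deg2rad(152))"
```

```text
t 1.57 delta m [-0.4335, -0.2493, 0.0007] roll -0.0009 yaw now 2.652 pos [294.7 423.9 236.7]
```

{"api": "move_arm", "payload": {"deltas": [[0,-0.035,-0.02,0,0],[0,-0.07,-0.04,0,0],[0,-0.105,-0.06,0,0],[0,-0.14,-0.08,0,0],[0,-0.175,-0.1,0,0]]}}

```text
t: 1.98
ee_pos: [402.5, 253.3, 237.0]
orientation: [0.76, 3.048, 0.001]
ft_force: [1.3, 0.5, 0.4]
width: 88.0
```

{"api": "move_arm", "payload": {"deltas": [[120,-0.035,-0.02,0,0],[255,-0.07,-0.04,0,0],[255,-0.105,-0.06,0,0],[255,-0.14,-0.08,0,0],[255,-0.175,-0.1,0,0]]}}

```text
t: 2.4
ee_pos: [510.1, 82.5, 236.9]
orientation: [0.76, 3.048, 0.0]
ft_force: [0.9, 0.9, 0.4]
width: 57.8
```

```bash
python3 -c "
from h import *
delta(560,0,236,np.deg2rad(152))"
```

```text
t 2.4 delta m [-0.0828, -0.0494, 0.001] roll -0.0003 yaw now 2.6526 pos [510.1  82.5 236.9]
```

{"api": "move_arm", "payload": {"deltas": [[255,-0.035,-0.021,0,0],[255,-0.07,-0.042,0,0],[255,-0.083,-0.049,0,0],[255,-0.083,-0.049,0,0]]}}

```text
t: 2.73
ee_pos: [561.3, -0.5, 236.7]
orientation: [0.766, 3.046, -0.0]
ft_force: [0.4, 0.3, 0.4]
width: 31.4
```

```bash
python3 - <<'E'
from h import *
M=T_tool(); np.save('M1.npy',M)
snap('wrist','w1.png')
for n in ['nest','cassette','dock','dock_home','window_end','tail_end','mat','nest_pocket']:
    print(n,[(round(d['conf'],2),np.round(d['location'],1).tolist()) for d in place_of('wrist',n)])
print(get_obs()['t'],get_obs()['width'],M)
E
```

```text
nest [(0.54, [599.3, -280.2, -1.0])]
cassette [(0.77, [599.2, 1.9, 24.6]), (0.58, [779.4, -157.1, 0.3])]
dock [(0.77, [600.6, -283.3, -0.1]), (0.19, [604.8, -283.4, 9.2])]
dock_home [(0.66, [605.2, -282.3, 11.4])]
window_end [(0.8, [639.9, -26.0, 30.1])]
tail_end [(0.92, [556.3, 26.1, 32.3])]
mat [(0.97, [587.8, 270.2, 4.7])]
nest_pocket []
3.1833 0.7313764477457061 [[-8.81065255e-01  4.72993236e-01  1.18968735e-03  5.61261712e+02]
 [ 4.72993110e-01  8.81066034e-01 -4.02680086e-04 -5.34380505e-01]
 [-1.23865807e-03  2.07926488e-04 -9.99999211e-01  2.36708804e+02]
 [ 0.00000000e+00  0.00000000e+00  0.00000000e+00  1.00000000e+00]]
```

View pics/w1.png

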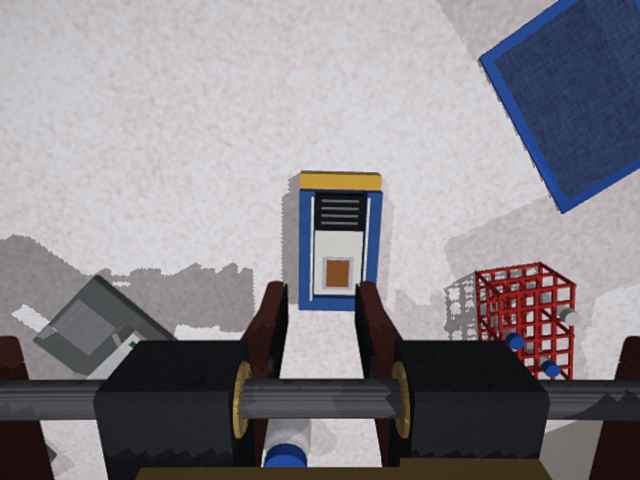

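The wrist view shows the nest near the centre, with the yellow relief at (340,180), the tail at (340,210) and the window at (338,272). The near dock is at lower left. I'll rectify this onto the z=40 plane to fit it.

```bash
cat >> h.py <<'E'
def ortho(im,c,z,x0,x1,y0,y1,s,M=None):
    """out: row->world x decreasing downward (x up), col->world y decreasing to the right; s px/mm"""
    H=int((x1-x0)*s);W=int((y1-y0)*s)
    r,cc=np.mgrid[0:H,0:W]; P=np.c_[(x1-r.ravel()/s),(y1-cc.ravel()/s),np.full(H*W,z)]
    uv=proj(c,P,M).astype(np.float32).reshape(H,W,2)
    return cv2.remap(im,uv[...,0],uv[...,1],cv2.INTER_LINEAR)
E
python3 - <<'E'
from h import *
M=np.load('M1.npy'); im=cv2.imread('pics/w1.png')
o=ortho(im,'wrist',40,500,700,-100,100,4,M)
cv2.imwrite('pics/o_nest.png',cv2.resize(o,(600,600)))
hsv=cv2.cvtColor(o,cv2.COLOR_BGR2HSV)
h,s,v=cv2.split(hsv)
def fit(mask,n):
    mask=cv2.morphologyEx(mask.astype(np.uint8),cv2.MORPH_OPEN,np.ones((5,5)))
    k,l,st,ce=cv2.connectedComponentsWithStats(mask)
    i=1+np.argmax(st[1:,4]); c=cv2.findContours((l==i).astype(np.uint8),cv2.RETR_EXTERNAL,cv2.CHAIN_APPROX_NONE)[0][0]
    (cx,cy),(w,hh),a=cv2.minAreaRect(c); b=cv2.boxPoints(((cx,cy),(w,hh),a))
    print(n,'ctr',700-cy/4,100-cx/4,'size',w/4,hh/4,'ang',a,'box',[(round(700-q[1]/4,1),round(100-q[0]/4,1)) for q in b])
fit((h>105)&(h<125)&(s>120)&(v>60),'blue')
fit((h>15)&(h<35)&(s>150),'yellow')
fit((v<60),'black')
fit((h>5)&(h<18)&(s>120),'amber')
E
```

```text
blue ctr 598.656494140625 -12.866477966308594 size 58.31745147705078 121.8652114868164 ang 29.875993728637695 box [(np.float32(560.3), np.float32(42.8)), (np.float32(666.0), np.float32(-17.9)), (np.float32(637.0), np.float32(-68.5)), (np.float32(531.3), np.float32(-7.8))]
yellow ctr 542.2650299072266 28.616455078125 size 72.52057647705078 15.14632797241211 ang 29.60445213317871 box [(np.float32(553.6), np.float32(63.9)), (np.float32(566.8), np.float32(56.4)), (np.float32(530.9), np.float32(-6.7)), (np.float32(517.8), np.float32(0.8))]
black ctr 670.2543849945068 -9.840400695800781 size 39.94729995727539 62.581050872802734 ang 4.205357074737549 box [(np.float32(640.5), np.float32(12.4)), (np.float32(702.9), np.float32(7.8)), (np.float32(700.0), np.float32(-32.1)), (np.float32(637.6), np.float32(-27.5))]
amber ctr 621.2419662475586 -15.799468994140625 size 20.866788864135742 26.96445655822754 ang 29.592296600341797 box [(np.float32(614.7), np.float32(-0.1)), (np.float32(638.1), np.float32(-13.4)), (np.float32(627.8), np.float32(-31.5)), (np.float32(604.4), np.float32(-18.2))]
```

View pics/o_nest.png

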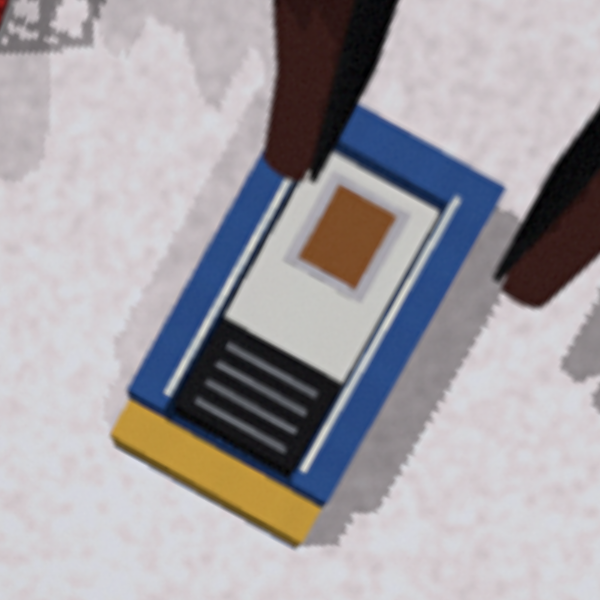

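```bash
python3 -c "
from h import *
delta(557,21.2,60,np.deg2rad(150.4))"
```

```text
t 3.18 delta m [0.0104, 0.0148, 0.1768] roll 0.0294 yaw now 2.6543 pos [559.2   3.2 236.8]
```

{"api": "move_arm", "payload": {"deltas": [[255,0.003,0.004,0.041,0.01],[255,0.006,0.008,0.082,0.02],[255,0.01,0.0145,0.12,0.03],[255,0.0105,0.0145,0.12,0.03],[255,0.0105,0.0145,0.12,0.03]]}}

```text
t: 3.6
ee_pos: [555.5, 20.5, 115.5]
orientation: [-0.802, -3.033, 0.002]
ft_force: [0.9, 0.2, -0.2]
width: 0.3
```

```bash
python3 - <<'E'
from h import *
M=T_tool(); np.save('M2.npy',M)
im=snap('wrist','w2.png')
o=ortho(im,'wrist',40,500,700,-100,100,4,M)
cv2.imwrite('pics/o2.png',cv2.resize(o,(600,600)))
delta(557,21.2,60,np.deg2rad(150.4))
E
```

```text
t 3.65 delta m [0.0008, 0.0007, 0.0574] roll -0.001 yaw now 2.624 pos [557.4  20.2 117.4]
```

View pics/w2.png

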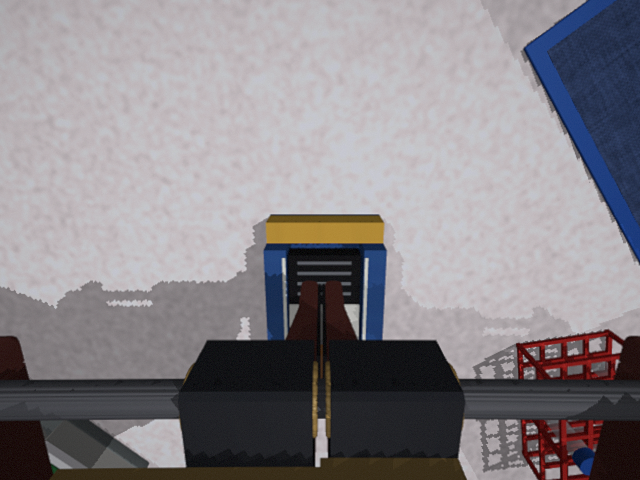

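View pics/o2.png

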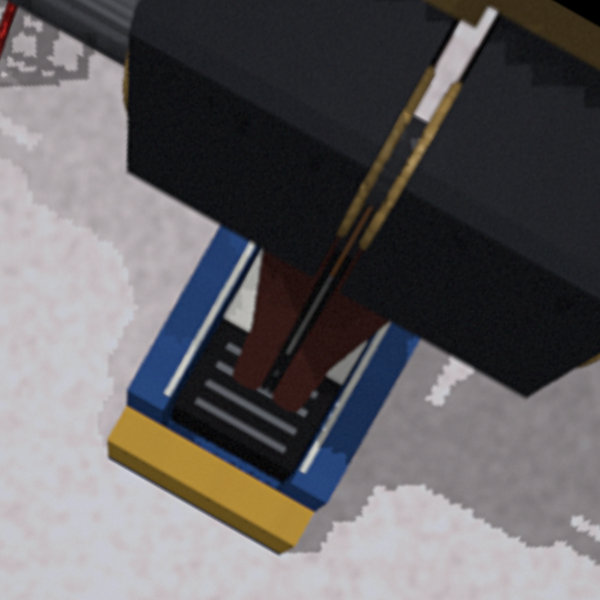

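The closed fingers sit above the tail near (322,300), centred on it to within about 2 mm. I'll descend to just above it.

{"api": "move_arm", "payload": {"deltas": [[255,0.001,-0.001,0.03,0],[255,0.001,-0.001,0.055,0],[255,0.001,-0.001,0.06,0],[255,0.001,-0.001,0.06,0]]}}

```text
t: 3.98
ee_pos: [556.3, 19.4, 57.7]
orientation: [0.806, 3.036, 0.0]
ft_force: [-0.8, -0.7, 0.2]
width: 0.5
```

{"api": "move_arm", "payload": {"deltas": [[255,0,0,0.002,0],[255,0,0,0.004,0],[255,0.0,0,0.006,0]]}}

```text
t: 4.23
ee_pos: [556.7, 19.8, 52.5]
orientation: [0.806, 3.034, 0.001]
ft_force: [-2.7, 3.9, 6.6]
width: 0.7
```

Contact. I'll press on with a tailward drift.

{"api": "move_arm", "payload": {"deltas": [[255,0.001,0,0.002,0],[255,0.0015,0,0.004,0],[255,0.0025,0,0.006,0]]}}

```text
t: 4.48
ee_pos: [554.1, 21.2, 45.5]
orientation: [0.805, 3.035, 0.001]
ft_force: [-1.1, 1.8, 12.3]
width: 0.4
```

{"api": "move_arm", "payload": {"deltas": [[255,0.0005,0,0.001,0],[255,0.001,0,0.002,0]]}}

```text
t: 4.65
ee_pos: [554.3, 21.4, 44.7]
orientation: [0.805, 3.034, 0.001]
ft_force: [-6.4, 0.6, 29.9]
width: 0.4
```

At the stop. I'll raise the tool and open while moving to the window end for a look.

{"api": "move_arm", "payload": {"deltas": [[255,0,0,-0.005,0],[255,0,0,-0.04,0],[120,0,0,-0.08,0],[0,0,0,-0.11,0],[0,0,0,-0.11,0]]}}

```text
t: 5.07
ee_pos: [556.5, 21.2, 158.5]
orientation: [0.803, 3.027, 0.004]
ft_force: [1.0, 0.2, -0.2]
width: 16.8
```

```bash
python3 - <<'E'
from h import *
M=T_tool(); np.save('M3.npy',M)
im=snap('wrist','w3.png')
s=snap('scene','s3.png')
cv2.imwrite('pics/s3c.png',cv2.resize(s[180:270,290:400],None,fx=6,fy=6,interpolation=cv2.INTER_CUBIC))
for n in ['cassette','window_end','tail_end','nest']:
    print(n,[(round(d['conf'],2),np.round(d['location'],1).tolist()) for d in place_of('wrist',n)])
delta(560,0,236,np.deg2rad(150.4))
E
```

```text
cassette [(0.67, [601.8, -1.0, 26.8]), (0.27, [589.6, 271.6, 3.6])]
window_end [(0.84, [636.6, -24.4, 46.1])]
tail_end [(0.64, [555.6, 23.2, 19.4])]
nest []
t 5.37 delta m [-0.0176, -0.0144, -0.0849] roll -0.0022 yaw now 2.6228 pos [551.6  21.2 151.1]
```

View pics/w3.png

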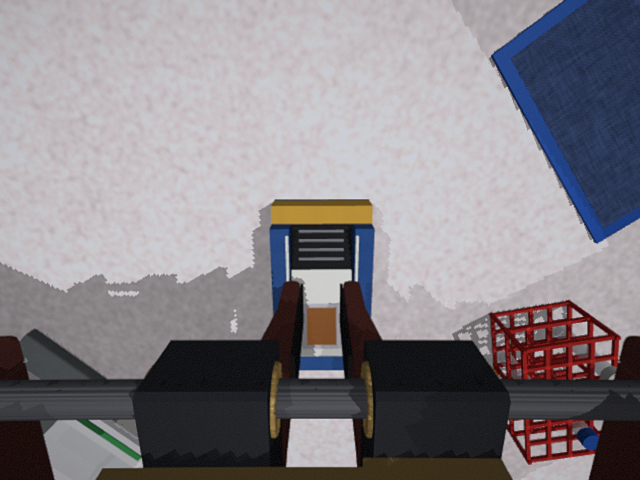

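View pics/s3c.png

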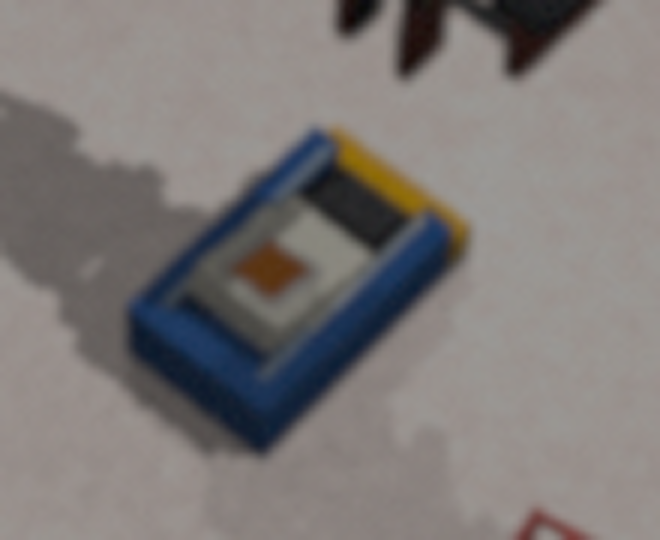

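Tipped: the end face of the window end shows above the rim, and the tail has sunk below it. I'll check the lateral position from pixels.

```bash
python3 - <<'E'
from h import *
M=np.load('M3.npy'); im=cv2.imread('pics/w3.png'); 
a=-np.deg2rad(29.6); u=np.array([np.cos(a),np.sin(a)]); v=np.array([-u[1],u[0]])
c=np.array([596.2,-3.1])
h,s,vv=cv2.split(cv2.cvtColor(im,cv2.COLOR_BGR2HSV))
m=((h>5)&(h<18)&(s>140)).astype(np.uint8); m[:280]=0; m[360:]=0; m[:,:300]=0; m[:,345:]=0
ys,xs=np.nonzero(m); print('amber',xs.mean(),ys.mean(),xs.min(),xs.max(),ys.min(),ys.max())
for uv,z in [((xs.mean(),ys.mean()),48),((272,270),40),((374,270),40),((291,250),33),((353,250),33)]:
    p=onz('wrist',[uv],z,M)[0][:2]; print(uv,p,'nest',(p-c)@u,(p-c)@v)
print('tool',(M[:2,3]-c)@u,(M[:2,3]-c)@v)
t=c+38*u; delta(t[0],t[1],75,np.deg2rad(150.4)); print(get_obs()['width'])
E
```

```text
amber 321.19938016528926 326.2623966942149 308 344 290 358
(np.float64(321.19938016528926), np.float64(326.2623966942149)) [616.83239448 -13.34159373] nest 22.998514311 1.2861896230566432
(272, 270) [560.83244838 -24.03168338] nest -20.412872041936087 -35.66950702587846
(374, 270) [599.09931203  42.70516758] nest -20.104152862051215 41.25945255586562
(291, 250) [556.12363269  -5.06671568] nest -33.87475495673986 -21.50544498755026
(353, 250) [579.58731965  35.88190417] nest -33.69943583897029 25.68886967404618
tool -46.51955638498981 1.5143274342459303
t 5.37 delta m [-0.089, 0.0012, 0.0759] roll -0.0022 yaw now 2.6228 pos [551.6  21.2 151.1]
41.10968522516397
```

{"api": "move_arm", "payload": {"deltas": [[0,-0.03,0.0005,0,0],[0,-0.06,0.001,0,0],[0,-0.089,0.001,0,-0.002],[0,-0.089,0.001,0,-0.002],[0,-0.089,0.001,0,-0.002]]}}

```text
t: 5.78
ee_pos: [630.4, -22.5, 150.8]
orientation: [-0.804, -3.035, 0.001]
ft_force: [-0.8, -0.0, 0.2]
width: 74.3
```

{"api": "move_arm", "payload": {"deltas": [[0,0,0,0.025,0],[0,0,0,0.04,0],[0,0,0,0.045,0],[0,0,0,0.045,0],[0,0,0,0.045,0]]}}

```text
t: 6.2
ee_pos: [629.7, -21.5, 107.5]
orientation: [-0.802, -3.036, 0.0]
ft_force: [-0.4, -0.9, 1.1]
width: 87.6
```

```bash
python3 - <<'E'
from h import *
M=T_tool(); np.save('M4.npy',M)
im=snap('wrist','w4.png')
M=T_tool(); np.save('M4b.npy',M)
delta(600,0,55.5,np.deg2rad(150.4)); print(get_obs()['width'],np.load('M4.npy')[:3,3])
E
```

```text
t 6.25 delta m [0.0371, 0.0038, 0.0527] roll 0.0002 yaw now 2.6252 pos [630.4 -21.6 108.2]
87.95062215085561 [629.69923641 -21.49630528 107.49559596]
```

View pics/w4.png

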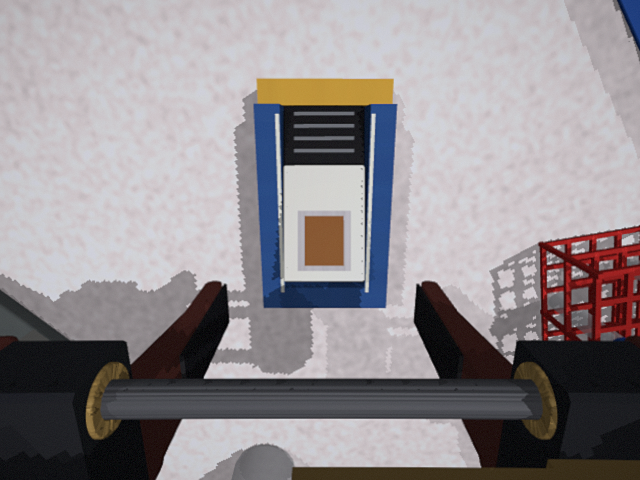

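```bash
python3 - <<'E'
from h import *
M=np.load('M4.npy')
a=-np.deg2rad(29.6); u=np.array([np.cos(a),np.sin(a)]); v=np.array([-u[1],u[0]]); c=np.array([596.2,-3.1])
for uv,z in [((284,281),58),((365,281),58),((283,164),43),((365,164),43),((285,106),33),((367,106),33),((263,307),40),((386,307),40),((255,104),40),((396,104),40)]:
    p=onz('wrist',[uv],z,M)[0][:2]; q=M[:3,:3].T@(np.r_[p,z]-M[:3,3]); print(uv,np.round(p,1),'nest',np.round([(p-c)@u,(p-c)@v],1),'tool',np.round(q,1))
E
```

```text
(284, 281) [622.7 -42.4] nest [ 42.4 -21.1] tool [ -4.3 -21.6  49.5]
(365, 281) [645.2  -2.7] nest [42.4 24.5] tool [-4.3 24.  49.5]
(283, 164) [567.5 -11.2] nest [-21.  -21.3] tool [ 59.1 -21.8  64.6]
(365, 164) [589.8  28.1] nest [-21.  24.] tool [59.1 23.5 64.6]
(285, 106) [541.5   4.8] nest [-51.5 -20.2] tool [ 89.6 -20.7  74.6]
(367, 106) [563.8  44.2] nest [-51.5  25.1] tool [89.6 24.6 74.6]
(263, 307) [637.1 -68.5] nest [ 67.9 -36.7] tool [-29.7 -37.2  67.5]
(386, 307) [675.2  -1.3] nest [67.8 40.6] tool [-29.7  40.   67.4]
(255, 104) [533.3  -8.2] nest [-52.2 -35.5] tool [ 90.3 -36.   67.6]
(396, 104) [570.5  57.3] nest [-52.2  39.8] tool [90.3 39.3 67.6]
```

{"api": "move_arm", "payload": {"deltas": [[0,0,0.0015,0.025,0],[0,0,0.0015,0.045,0],[0,0,0.0015,0.05,0],[0,0,0.0015,0.05,0],[0,0,0.0015,0.05,0]]}}

```text
t: 6.67
ee_pos: [631.7, -20.6, 58.6]
orientation: [0.803, 3.037, 0.0]
ft_force: [0.7, 0.2, 0.6]
width: 87.9
```

```bash
python3 - <<'E'
from h import *
delta(630,-20,55.5,np.deg2rad(150.4)); print(np.round(get_obs()['ft_force'],1))
snap('wrist','w5.png')
E
```

```text
t 6.67 delta m [0.0018, -0.0003, 0.0031] roll -0.0001 yaw now 2.6248 pos [631.7 -20.6  58.6]
[0.7 0.2 0.6]
```

View pics/w5.png

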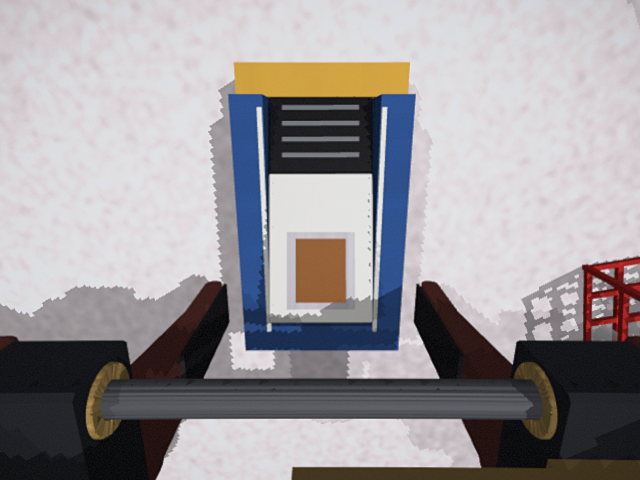

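The cassette lies centred between the fingers, at columns 268–373 against 228–416. I'll go 2.5 mm lower and close.

{"api": "move_arm", "payload": {"deltas": [[0,0.0,0,0.0025,0],[0,0.0,0,0.0025,0],[120,0.0,0,0.0025,0],[200,0.0,0,0.0025,0],[255,0.0,0,0.0025,0]]}}

```text
t: 7.13
ee_pos: [631.4, -20.6, 55.5]
orientation: [0.803, 3.037, 0.0]
ft_force: [0.2, 0.1, 0.2]
width: 71.0
```

{"api": "move_arm", "payload": {"deltas": [[255,0,0,0,0],[255,0,0,0,0],[255,0,0,0,0],[255,0,0,0,0]]}}

```text
t: 7.47
ee_pos: [631.2, -20.6, 55.1]
orientation: [-0.803, -3.037, 0.0]
ft_force: [0.2, 0.2, 0.7]
width: 45.9
```

Gripped at 45.9 mm. I'll lift slowly at first.

{"api": "move_arm", "payload": {"deltas": [[255,0,0,0,0],[255,0,0,-0.004,0],[255,0,0,-0.012,0],[255,0,0,-0.022,0],[255,0,0,-0.034,0]]}}

```text
t: 7.88
ee_pos: [631.0, -20.6, 89.9]
orientation: [-0.803, -3.037, 0.0]
ft_force: [1.0, 0.1, -1.8]
width: 45.6
```

{"api": "move_arm", "payload": {"deltas": [[255,0,0,-0.015,0],[255,0,0,-0.03,0],[255,0,0,-0.04,0],[255,0,0,-0.045,0],[255,0,0,-0.045,0]]}}

```text
t: 8.3
ee_pos: [632.1, -20.7, 136.1]
orientation: [0.802, 3.035, 0.001]
ft_force: [0.6, 0.5, -1.9]
width: 45.8
```

```bash
python3 - <<'E'
from h import *
snap('wrist','w6.png')
s=snap('scene','s6.png'); cv2.imwrite('pics/s6c.png',cv2.resize(s[150:270,260:400],None,fx=5,fy=5,interpolation=cv2.INTER_CUBIC))
delta(590,250,135,np.deg2rad(150.4)); print(np.round(get_obs()['ft_force'],1),get_obs()['width'])
E
```

```text
t 8.4 delta m [0.1694, 0.215, -0.0008] roll -0.0002 yaw now 2.6248 pos [631.  -20.6 134.2]
[ 0.  -0.2 -2. ] 45.38634372964112
```

View pics/w6.png

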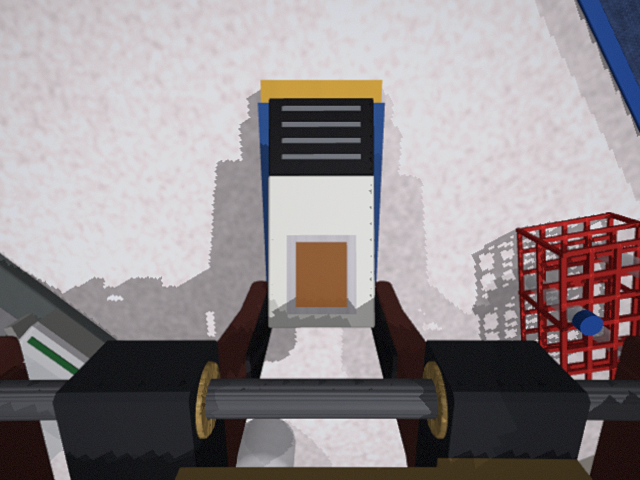

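View pics/s6c.png

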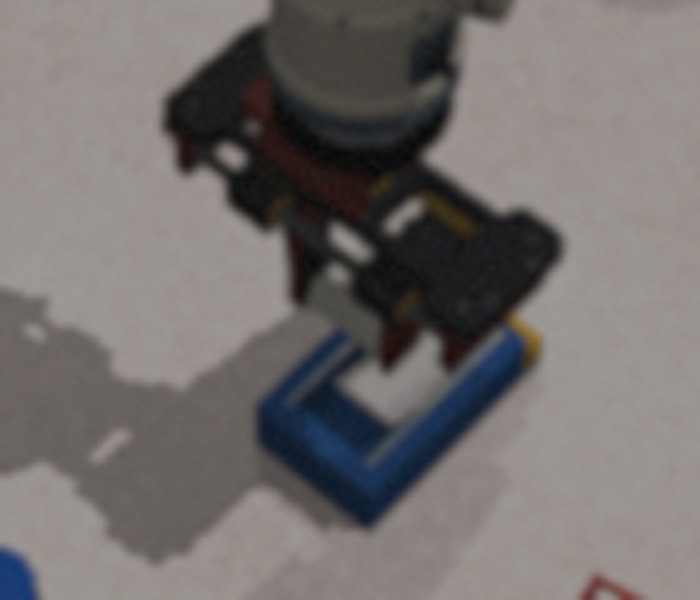

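Lifted: the cassette is held and still tipped about 0.3 rad, with the tail towards the camera at rows 100–175 and the nest empty of it. I'll carry it to the mat.

{"api": "move_arm", "payload": {"deltas": [[255,0.014,0.022,0,0],[255,0.034,0.054,0,0],[255,0.053,0.085,0,0],[255,0.072,0.115,0,0],[255,0.09,0.145,0,0]]}}

```text
t: 8.82
ee_pos: [623.5, 151.3, 133.0]
orientation: [-0.803, -3.035, 0.002]
ft_force: [0.2, -0.5, -0.8]
width: 46.0
```

{"api": "move_arm", "payload": {"deltas": [[255,0.02,0.031,0,0],[255,0.035,0.055,0.01,0],[255,0.045,0.07,0.025,0],[255,0.05,0.078,0.04,0],[255,0.05,0.078,0.05,0]]}}

```text
t: 9.23
ee_pos: [618.2, 243.8, 81.5]
orientation: [-0.799, -3.036, 0.002]
ft_force: [-0.1, -0.8, -1.4]
width: 45.5
```

```bash
python3 - <<'E'
from h import *
delta(620,242,50,np.deg2rad(150.4)); o=get_obs();print(np.round(o['ft_force'],1),o['width'],o['qpos'])
np.save('M7.npy',T_tool())
snap('wrist','w7.png')
for n in ['cassette','window_end','tail_end','mat']:
    print(n,[(round(d['conf'],2),np.round(d['location'],1).tolist()) for d in place_of('wrist',n)])
E
```

```text
t 9.23 delta m [-0.0025, -0.0006, 0.0315] roll 0.0021 yaw now 2.6271 pos [618.2 243.8  81.5]
[-0.1 -0.8 -1.4] 45.511507784211936 [ 3.57676501e-01  6.70570086e-01  1.61527330e+00  1.91878135e-04
  8.58521804e-01 -6.98757185e-01]
cassette [(0.65, [585.9, 260.4, 54.0])]
window_end [(0.76, [624.2, 242.1, 73.6])]
tail_end [(0.79, [542.5, 290.5, 43.2])]
mat []
```

View pics/w7.png

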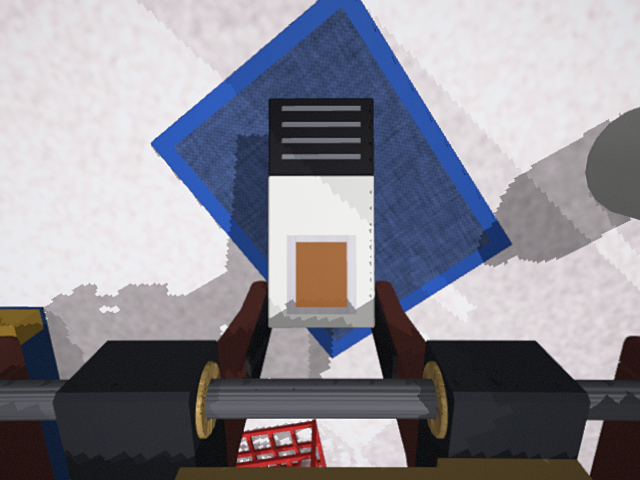

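{"api": "move_arm", "payload": {"deltas": [[255,0,0,0.015,0],[255,0,0,0.028,0],[255,0,0,0.034,0],[255,0,0,0.037,0],[255,0,0,0.04,0]]}}

```text
t: 9.9
ee_pos: [619.5, 241.9, 43.6]
orientation: [-0.802, -3.037, 0.001]
ft_force: [-0.3, -1.9, 2.4]
width: 45.7
```

{"api": "move_arm", "payload": {"deltas": [[255,0,0,0.003,0],[255,0,0,0.006,0],[255,0,0,0.009,0],[255,0,0,0.012,0],[255,0,0,0.014,0]]}}

```text
t: 10.32
ee_pos: [620.2, 242.7, 30.3]
orientation: [0.803, 3.036, 0.001]
ft_force: [2.3, -0.8, 2.8]
width: 45.6
```

{"api": "move_arm", "payload": {"deltas": [[255,0,0,0.003,0],[255,0,0,0.006,0],[255,0,0,0.009,0],[255,0,0,0.01,0],[255,0,0,0.01,0]]}}

```text
t: 10.73
ee_pos: [619.4, 242.5, 19.7]
orientation: [-0.803, -3.037, 0.0]
ft_force: [1.4, -0.6, 0.9]
width: 45.6
```

```bash
python3 - <<'E'
from h import *
delta(620,242,19,np.deg2rad(150.4)); o=get_obs();print(np.round(o['ft_force'],1),o['width'])
snap('wrist','w8.png')
E
```

```text
t 10.73 delta m [-0.0008, -0.0001, 0.0007] roll -0.0003 yaw now 2.6246 pos [619.4 242.5  19.7]
[ 1.4 -0.6  0.9] 45.62339595872069
```

View pics/w8.png

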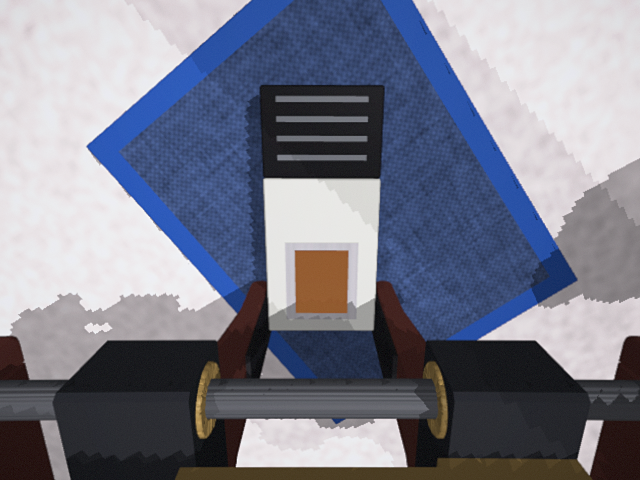

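The cassette is almost flat on the mat. I'll go 1 mm lower and open.

{"api": "move_arm", "payload": {"deltas": [[255,0,0,0.001,0],[255,0,0,0.0015,0],[120,0,0,0.001,0],[0,0,0,0.0,0],[0,0,0,0.0,0]]}}

```text
t: 11.2
ee_pos: [619.2, 242.4, 20.1]
orientation: [-0.802, -3.037, 0.001]
ft_force: [-0.3, -0.7, 0.3]
width: 56.7
```

{"api": "move_arm", "payload": {"deltas": [[0,0,0,0,0],[0,0,0,0,0],[0,0,0,0,0],[0,0,0,-0.02,0],[0,0,0,-0.05,0]]}}

```text
t: 11.62
ee_pos: [617.3, 241.6, 67.6]
orientation: [-0.801, -3.032, 0.006]
ft_force: [-0.4, -0.2, -0.4]
width: 86.6
```

```bash
python3 - <<'E'
from h import *
o=get_obs();print(np.round(o['ft_force'],1),o['width'])
M=T_tool(); np.save('M9.npy',M)
im=snap('wrist','w9.png')
delta(620,242,70,np.deg2rad(150.4)); 
ot=ortho(im,'wrist',19,500,680,170,350,4,M)
cv2.imwrite('pics/o9.png',ot[:,:])
E
```

```text
[-0.4 -0.2 -0.4] 86.61127406482447
t 11.67 delta m [0.0008, -0.0018, 0.0053] roll -0.0002 yaw now 2.6248 pos [621.6 243.2  75.3]
```

View pics/w9.png

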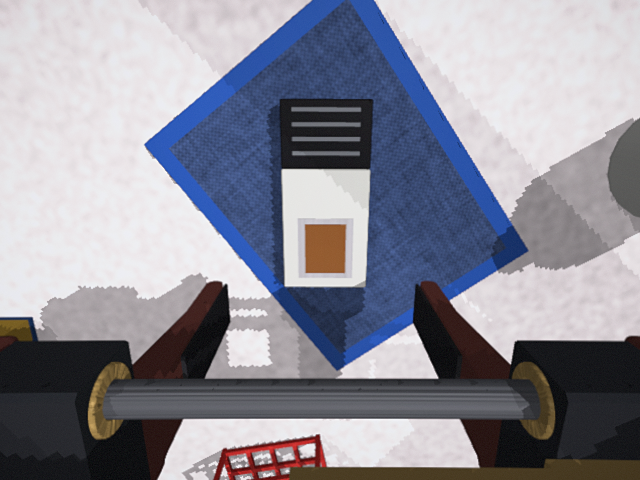

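```bash
python3 -c "
import cv2;im=cv2.imread('pics/o9.png');cv2.imwrite('pics/o9.png',cv2.resize(im,(600,600)))"
```

```text
(no output)
```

View pics/o9.png

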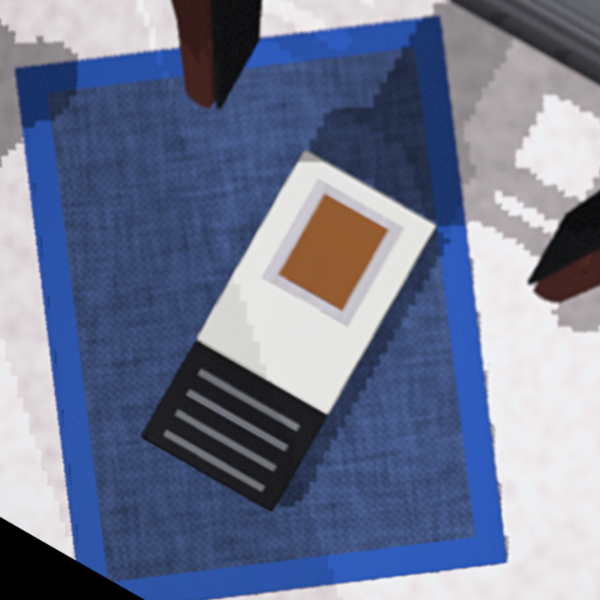

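The cassette lies flat and released, well inside the mat (its centre at about mat centre). I'll move over the tail with the gripper open and look again.

{"api": "move_arm", "payload": {"deltas": [[0,0.03,0,0,0],[0,0.06,0,0,0],[0,0.078,0,0,0],[0,0.078,0,0,0],[0,0.078,0,0,0]]}}

```text
t: 12.08
ee_pos: [551.5, 281.6, 70.3]
orientation: [0.8, 3.038, -0.0]
ft_force: [0.5, -0.6, 0.7]
width: 87.8
```

```bash
python3 - <<'E'
from h import *
o=get_obs();print(np.round(o['ft_force'],1),o['width'])
M=T_tool(); np.save('M10.npy',M)
im=snap('wrist','w10.png')
M=T_tool(); print(M[:3,3])
delta(620,242,19,np.deg2rad(150.4)); 
E
```

```text
[ 0.5 -0.6  0.7] 87.84579933698475
[552.40174053 281.27828808  70.33241923]
t 12.13 delta m [-0.0781, -0.0009, 0.0514] roll 0.0008 yaw now 2.6258 pos [552.4 281.3  70.3]
```

View pics/w10.png

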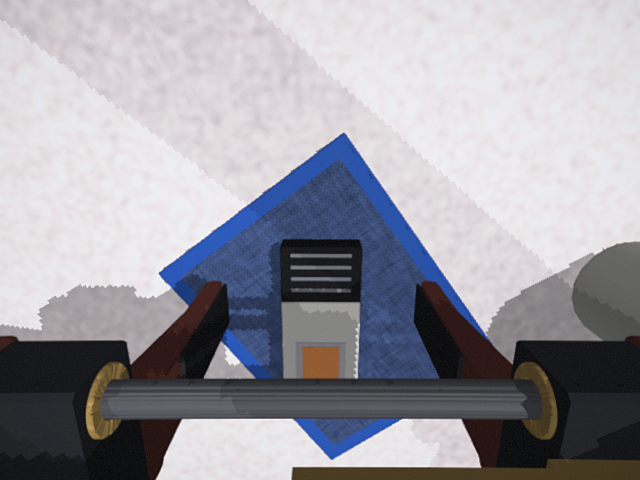

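```bash
python3 - <<'E'
from h import *
M=np.load('M10.npy')
for uv in [(281,241),(362,241),(283,301),(359,301)]:
    p=onz('wrist',[uv],19,M)[0]; q=M[:3,:3].T@(p-M[:3,3]); print(uv,np.round(p,1),'tool',np.round(q,1))
E
```

```text
(281, 241) [523.9 271.   19. ] tool [ 18.8 -22.8  51.3]
(362, 241) [545.9 309.8  19. ] tool [18.8 21.8 51.3]
(283, 301) [555.6 253.1  19. ] tool [-17.6 -22.7  51.3]
(359, 301) [577.2 291.4  19. ] tool [-17.6  21.2  51.3]
```

The tail end sits about 19 mm tailward of the TCP and is laterally centred, so I'll shift 10 mm tailward, descend and grip.

{"api": "move_arm", "payload": {"deltas": [[0,0.01,-0.0005,0.02,0],[0,0.01,-0.0005,0.04,0],[0,0.01,-0.0005,0.048,0],[0,0.01,-0.0005,0.05,0],[0,0.01,-0.0005,0.05,0]]}}

```text
t: 12.55
ee_pos: [543.5, 285.0, 19.6]
orientation: [-0.804, -3.037, 0.001]
ft_force: [-0.6, -0.4, 0.7]
width: 88.2
```

```bash
python3 - <<'E'
from h import *
delta(620,242,19,np.deg2rad(150.4)); 
M=T_tool()
im=snap('wrist','w11.png')
print(np.round(get_obs()['ft_force'],1))
E
```

```text
t 12.55 delta m [-0.0878, 0.0005, 0.0006] roll -0.0009 yaw now 2.6241 pos [543.5 285.   19.6]
[-0.1  0.7 -0. ]
```

View pics/w11.png

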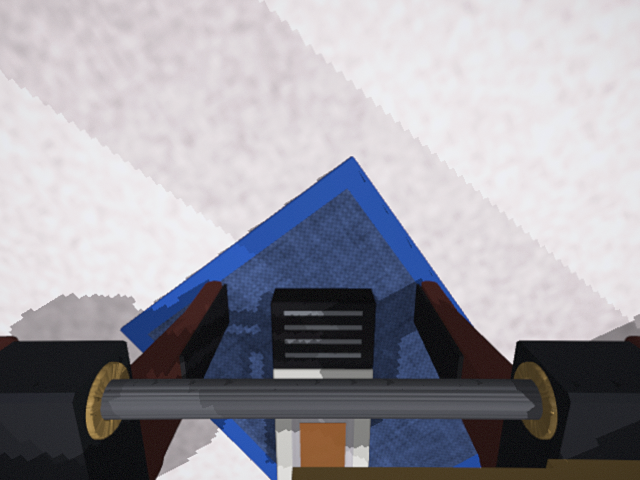

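{"api": "move_arm", "payload": {"deltas": [[150,0,0,0,0],[200,0,0,0,0],[255,0,0,0,0],[255,0,0,0,0],[255,0,0,0,0]]}}

```text
t: 13.02
ee_pos: [543.1, 285.6, 20.6]
orientation: [0.803, 3.037, 0.001]
ft_force: [-0.4, 0.0, -0.1]
width: 57.7
```

{"api": "move_arm", "payload": {"deltas": [[255,0,0,0,0],[255,0,0,0,0],[255,0,0,-0.003,0],[255,0,0,-0.01,0],[255,0,0,-0.02,0]]}}

```text
t: 13.43
ee_pos: [542.2, 285.2, 40.0]
orientation: [-0.802, -3.036, 0.002]
ft_force: [0.7, -0.9, -1.9]
width: 45.6
```

{"api": "move_arm", "payload": {"deltas": [[255,0,0,-0.015,0],[255,0,0,-0.035,0],[255,0,0,-0.055,0],[255,0,0,-0.065,0],[255,0,0,-0.065,0]]}}

```text
t: 13.85
ee_pos: [544.5, 286.3, 108.3]
orientation: [0.802, 3.034, 0.005]
ft_force: [-1.0, -0.8, -1.4]
width: 45.6
```

```bash
python3 - <<'E'
from h import *
delta(500,0,105,np.deg2rad(193)); 
im=snap('wrist','w12.png')
s=snap('scene','s12.png'); cv2.imwrite('pics/s12c.png',cv2.resize(s[120:270,380:520],None,fx=4,fy=4,interpolation=cv2.INTER_CUBIC))
o=get_obs(); print(np.round(o['ft_force'],1),o['width'],o['qpos'])
E
```

```text
t 13.85 delta m [-0.1027, -0.2709, 0.0025] roll -0.7437 yaw now 2.6248 pos [544.5 286.3 108.3]
[ 0.2  0.3 -2.8] 45.93768579983593 [ 4.64688407e-01  5.75660249e-01  1.73332279e+00 -2.84773067e-06
  8.31880279e-01 -5.89269335e-01]
```

View pics/w12.png

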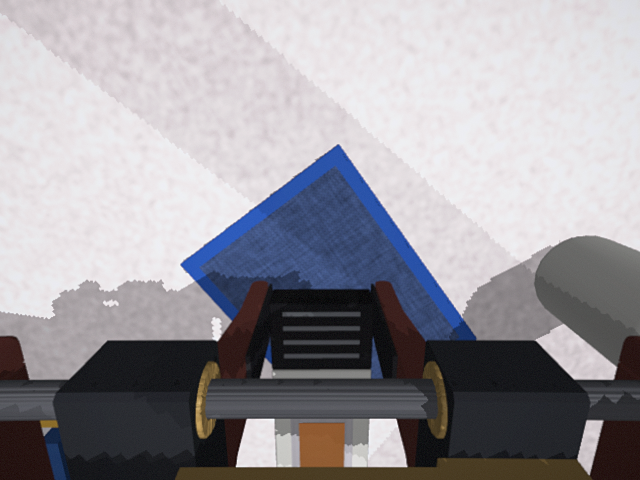

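View pics/s12c.png

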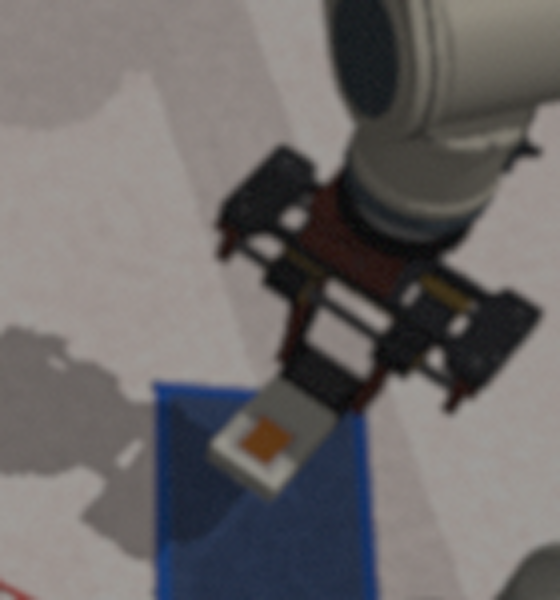

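The cassette is held level by its tail. I'll transit to a viewpoint beside the dock.

{"api": "move_arm", "payload": {"deltas": [[255,-0.012,-0.018,-0.012,-0.04],[255,-0.032,-0.047,-0.025,-0.11],[255,-0.053,-0.077,-0.04,-0.19],[255,-0.074,-0.107,-0.05,-0.28],[255,-0.095,-0.138,-0.06,-0.37]]}}

```text
t: 14.37
ee_pos: [556.5, 117.1, 164.4]
orientation: [-0.222, -3.132, 0.001]
ft_force: [1.4, -0.6, -1.3]
width: 45.7
```

```bash
python3 - <<'E'
from h import *
delta(580,-130,200,np.deg2rad(193)); 
E
```

```text
t 14.37 delta m [-0.058, -0.2413, -0.0355] roll -0.3685 yaw now 3.0 pos [556.5 117.1 164.4]
```

{"api": "move_arm", "payload": {"deltas": [[255,-0.009,-0.037,-0.008,-0.07],[255,-0.018,-0.074,-0.016,-0.15],[255,-0.027,-0.111,-0.024,-0.23],[255,-0.036,-0.148,-0.032,-0.31],[255,-0.045,-0.185,-0.036,-0.369]]}}

```text
t: 14.78
ee_pos: [574.2, -72.9, 200.7]
orientation: [0.355, -3.12, -0.0]
ft_force: [0.3, -0.1, -1.8]
width: 45.7
```

```bash
python3 - <<'E'
from h import *
delta(580,-130,200,np.deg2rad(193)); 
E
```

```text
t 14.78 delta m [0.0072, -0.057, 0.0007] roll -0.0006 yaw now -2.9153 pos [574.2 -72.9 200.7]
```

{"api": "move_arm", "payload": {"deltas": [[255,0.004,-0.03,0,0],[255,0.007,-0.05,0,0],[255,0.007,-0.057,0,0],[255,0.007,-0.057,0,0],[255,0.007,-0.057,0,0]]}}

```text
t: 15.2
ee_pos: [579.9, -127.7, 200.0]
orientation: [0.347, -3.12, -0.002]
ft_force: [-0.1, 1.3, -1.8]
width: 45.5
```

```bash
python3 - <<'E'
from h import *
M=T_tool(); np.save('M13.npy',M)
im=snap('wrist','w13.png')
print(M[:3,3],T_tool()[:3,3])
for n in ['dock','dock_home','cassette','tail_end']:
    print(n,[(round(d['conf'],2),np.round(d['location'],1).tolist()) for d in place_of('wrist',n)])
for z in (12,39):
    o=ortho(im,'wrist',z,500,700,-380,-180,3,M); cv2.imwrite(f'pics/o13_{z}.png',o)
E
```

```text
[ 579.86308067 -127.67899481  200.0363368 ] [ 579.96364067 -127.13265378  200.28035171]
dock [(0.63, [596.0, -281.0, -0.0])]
dock_home [(0.61, [603.4, -283.8, 9.7])]
cassette [(0.66, [624.5, -117.4, 181.1])]
tail_end [(0.96, [574.5, -131.5, 192.3])]
```

View pics/w13.png

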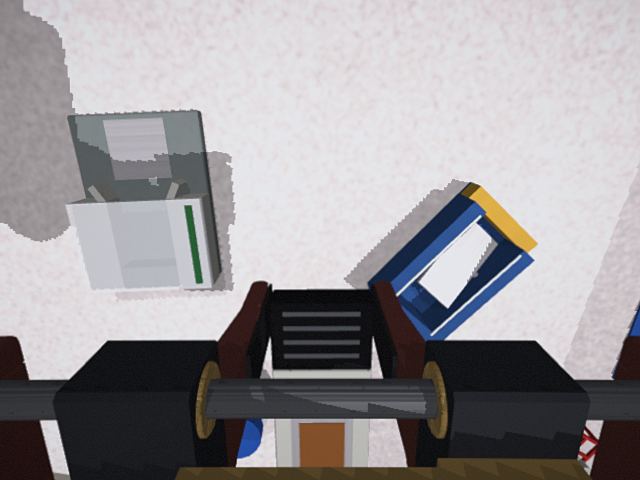

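View pics/o13_12.png

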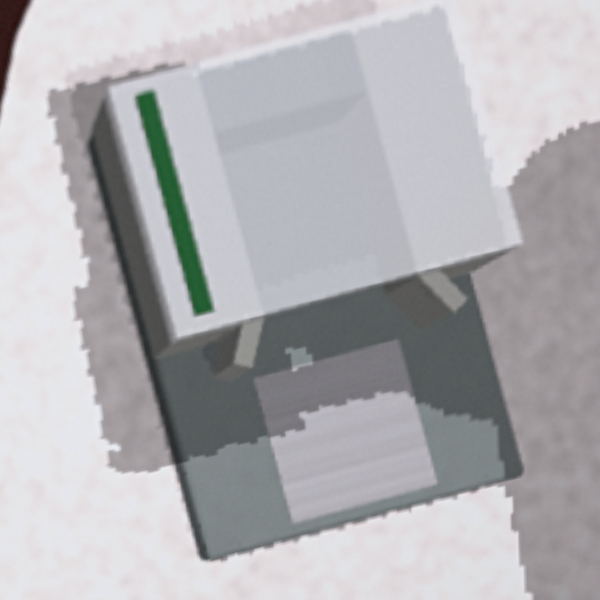

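View pics/o13_39.png

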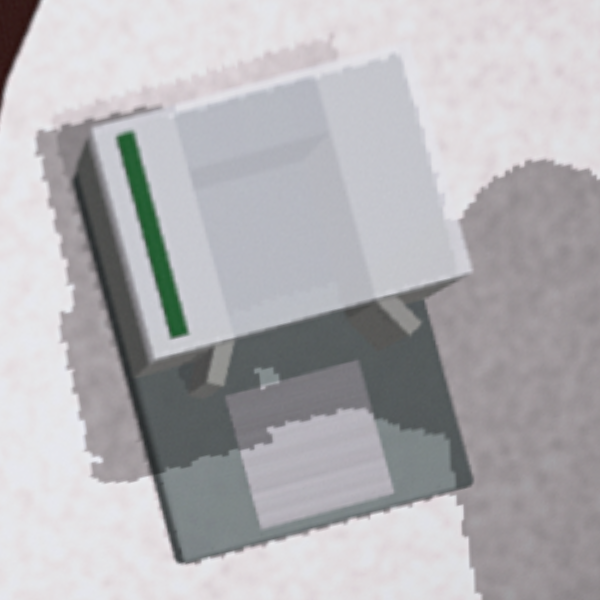

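The dock is clearly visible at (140,200). It has a yaw of about 15° and a centre near (600.7,-282.5). I'll check that with a model overlay.

```bash
python3 - <<'E'
from h import *
from scipy.optimize import least_squares
M=np.load('M13.npy'); im=cv2.imread('pics/w13.png')
def W(p,P):
    x,y,t=p; P=np.array(P,float); c,s=np.cos(t),np.sin(t)
    return np.c_[x+c*P[:,0]-s*P[:,1],y+s*P[:,0]+c*P[:,1],P[:,2]]
def draw(im,p,name):
    d=cv2.resize(im,None,fx=1,fy=1).copy()
    for z,x0,x1,h in [(12,-75,75,55),(39,-5,75,55),(33,-5,55,25)]:
        q=proj('wrist',W(p,[(x0,-h,z),(x0,h,z),(x1,h,z),(x1,-h,z)]),M)
        cv2.polylines(d,[np.int32(np.round(q*8))],True,(0,0,255),1,cv2.LINE_AA,3)
    d=d[90:310,40:270]; cv2.imwrite(name,cv2.resize(d,None,fx=3,fy=3,interpolation=cv2.INTER_CUBIC)[:,:,:])
draw(im,(600.7,-282.5,np.deg2rad(15)),'pics/ov.png')
cv2.imwrite('pics/ov0.png',cv2.resize(im[90:310,40:270],None,fx=2.6,fy=2.6,interpolation=cv2.INTER_CUBIC))
E
python3 -c "
import cv2;i=cv2.imread('pics/ov.png');cv2.imwrite('pics/ov.png',cv2.resize(i,None,fx=.88,fy=.88))"
```

```text
(no output)
```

View pics/ov.png

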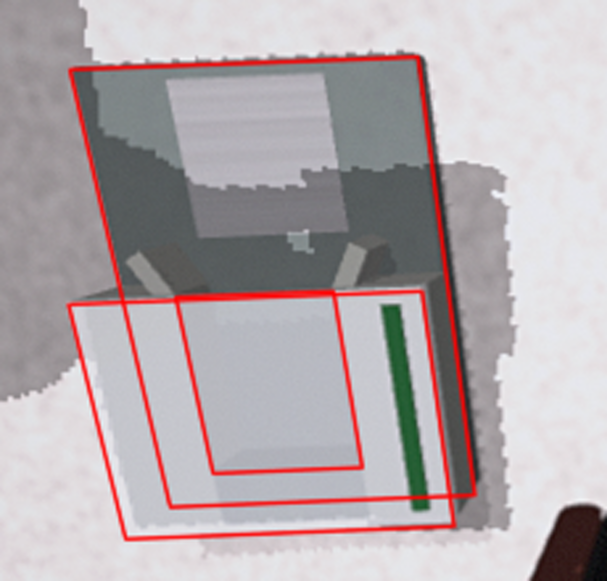

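View pics/ov0.png

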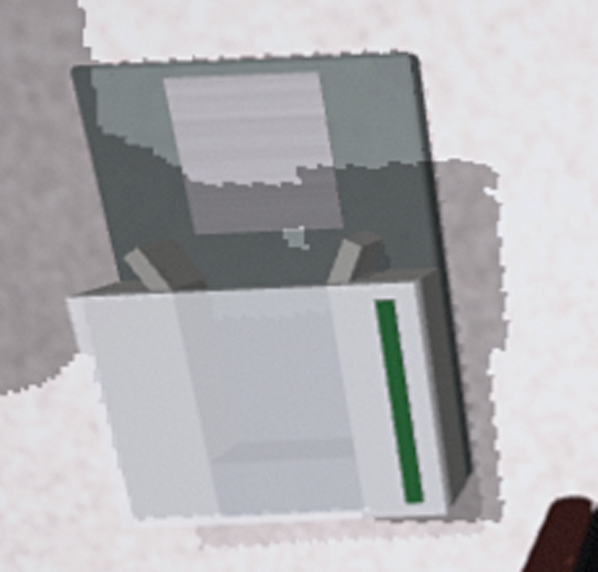

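The overlay matches the apron, the channel band and the hood mouth to about 1 mm. I'll move to the pre-insert pose, 121 mm before the dock centre at yaw 195°.

```bash
python3 - <<'E'
from h import *
delta(483.8,-313.8,100,np.deg2rad(195)); print(get_obs()['qpos'])
E
```

```text
t 15.45 delta m [0.1357, -0.1608, 0.1011] roll -0.0379 yaw now -2.9177 pos [ 580.5 -126.9  201.1]
[-2.35338556e-01  4.21095470e-01  1.72709290e+00  9.20545453e-05
  9.93786155e-01 -2.03004058e+00]
```

{"api": "move_arm", "payload": {"deltas": [[255,0.016,-0.019,0,0],[255,0.04,-0.048,0.0,-0.01],[255,0.064,-0.076,0.01,-0.02],[255,0.088,-0.104,0.03,-0.03],[255,0.112,-0.132,0.05,-0.038]]}}

```text
t: 15.87
ee_pos: [500.7, -281.9, 151.9]
orientation: [-0.411, 3.112, -0.003]
ft_force: [0.7, 0.4, -2.4]
width: 45.5
```

```bash
python3 - <<'E'
from h import *
delta(483.8,-313.8,60,np.deg2rad(195))
E
```

```text
t 15.87 delta m [0.0248, -0.0262, 0.0919] roll 0.0008 yaw now -2.879 pos [ 500.7 -281.9  151.9]
```

{"api": "move_arm", "payload": {"deltas": [[255,0.015,-0.016,0.03,0],[255,0.0235,-0.028,0.06,0],[255,0.0235,-0.028,0.085,0],[255,0.0235,-0.028,0.092,0],[255,0.0235,-0.028,0.092,0]]}}

```text
t: 16.28
ee_pos: [484.0, -313.0, 57.6]
orientation: [0.408, -3.112, -0.004]
ft_force: [0.2, 0.6, -1.7]
width: 45.5
```

```bash
python3 - <<'E'
from h import *
M=T_tool(); np.save('M14.npy',M)
im=snap('wrist','w14.png')
s=snap('scene','s14.png'); cv2.imwrite('pics/s14c.png',cv2.resize(s[130:250,190:310],None,fx=5,fy=5,interpolation=cv2.INTER_CUBIC))
delta(483.8,-313.8,31,np.deg2rad(195))
E
```

```text
t 16.38 delta m [0.0021, 0.0006, 0.0293] roll -0.0004 yaw now -2.8802 pos [ 486.  -313.9   60.3]
```

View pics/w14.png

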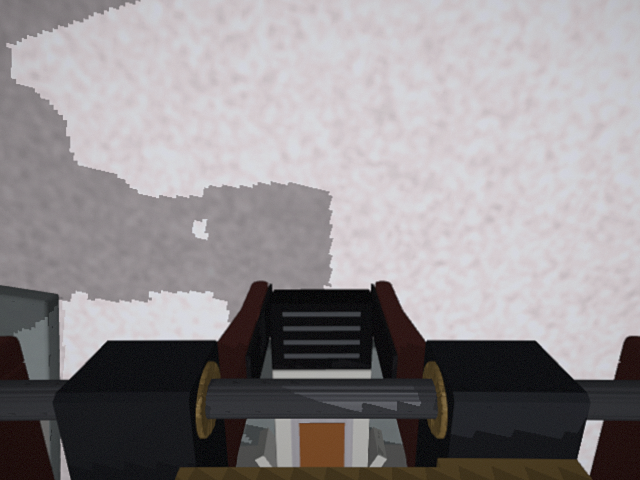

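View pics/s14c.png

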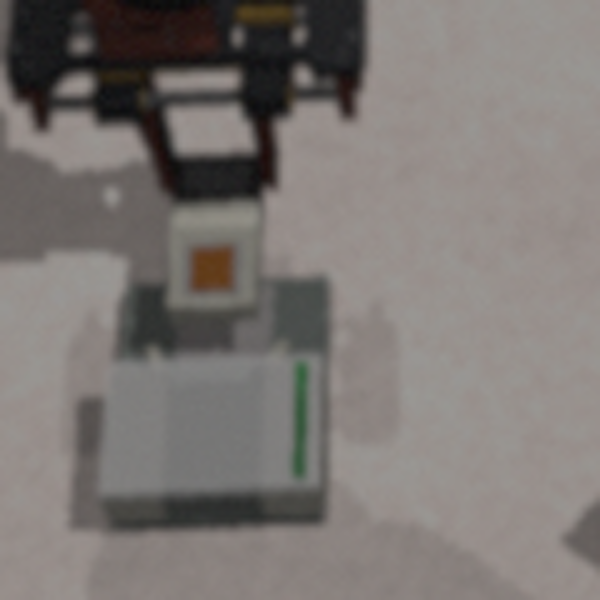

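The two cheeks at (264,462) and (378,462) lie symmetric about the cassette's axis at column 322, so it is aligned. I'll lower it onto the apron.

{"api": "move_arm", "payload": {"deltas": [[255,0,0,0.012,0],[255,0,0,0.022,0],[255,0,0,0.027,0],[255,0,0,0.029,0],[255,0,0,0.029,0]]}}

```text
t: 16.8
ee_pos: [484.9, -313.9, 29.9]
orientation: [0.408, -3.114, -0.001]
ft_force: [0.7, -0.0, -2.3]
width: 45.5
```

```bash
python3 - <<'E'
from h import *
delta(483.8,-313.8,31,np.deg2rad(195)); o=get_obs(); print(np.round(o['ft_force'],1),o['moment'])
E
```

```text
t 16.8 delta m [0.001, 0.0004, -0.0011] roll -0.0013 yaw now -2.8811 pos [ 484.9 -313.9   29.9]
[ 0.7 -0.  -2.3] [0.02708134 0.12075896 0.02602077]
```

{"api": "move_arm", "payload": {"deltas": [[255,-0.008,0,0,0],[255,-0.018,0,0,0],[255,-0.028,0,0,0],[255,-0.038,0,0,0],[255,-0.045,0,0,0]]}}

```text
t: 17.22
ee_pos: [530.6, -302.4, 30.8]
orientation: [-0.409, 3.114, -0.001]
ft_force: [-0.3, -0.4, -1.2]
width: 45.6
```

```bash
python3 - <<'E'
from h import *
c=np.array([600.7,-282.5]);t=np.deg2rad(15);u=np.array([np.cos(t),np.sin(t)]);p=c-36*u
delta(p[0],p[1],30,np.deg2rad(195)); o=get_obs(); print(np.round(o['ft_force'],1),o['moment'])
snap('wrist','w15.png')
E
```

```text
t 17.22 delta m [-0.0369, 0.0011, 0.0008] roll -0.0009 yaw now -2.8807 pos [ 530.6 -302.4   30.8]
[-0.3 -0.4 -1.2] [0.04852146 0.06208162 0.01927937]
```

View pics/w15.png

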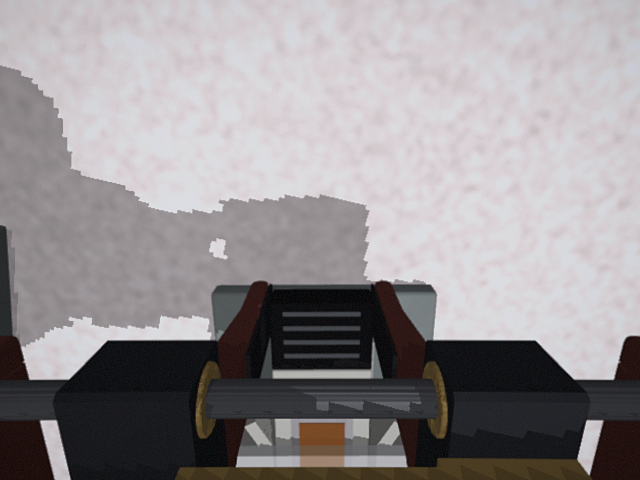

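The apron edges (213–436, centre 324.5) put the dock about 1 mm to tool +y. I'll correct by 1 mm and continue in.

{"api": "move_arm", "payload": {"deltas": [[255,-0.006,0.001,0,0],[255,-0.013,0.001,0,0],[255,-0.02,0.001,0,0],[255,-0.026,0.001,0,0],[255,-0.029,0.001,0,0]]}}

```text
t: 17.68
ee_pos: [557.4, -294.2, 30.6]
orientation: [-0.408, 3.114, -0.001]
ft_force: [0.5, 0.4, -1.3]
width: 45.9
```

{"api": "move_arm", "payload": {"deltas": [[255,-0.002,0,0,0],[255,-0.004,0,0,0]]}}

```text
t: 17.85
ee_pos: [560.3, -293.1, 30.4]
orientation: [0.408, -3.115, -0.0]
ft_force: [-0.3, -0.2, -2.1]
width: 45.9
```

```bash
python3 - <<'E'
from h import *
c=np.array([600.7,-282.5]);t=np.deg2rad(15);u=np.array([np.cos(t),np.sin(t)]);p=c-36*u
delta(p[0],p[1],30,np.deg2rad(195)); o=get_obs(); print(np.round(o['ft_force'],1),o['moment'])
E
```

```text
t 17.85 delta m [-0.0058, -0.0002, 0.0004] roll -0.0015 yaw now -2.8813 pos [ 560.3 -293.1   30.4]
[-0.3 -0.2 -2.1] [-0.00356301  0.09476351 -0.02707258]
```

{"api": "move_arm", "payload": {"deltas": [[255,-0.0015,0,0.0005,0],[255,-0.003,0,0.001,0],[255,-0.0045,0,0.001,0]]}}

```text
t: 18.1
ee_pos: [562.5, -292.5, 29.3]
orientation: [0.408, -3.111, -0.001]
ft_force: [-13.8, -7.7, 7.2]
width: 45.6
```

{"api": "move_arm", "payload": {"deltas": [[255,-0.001,0,0,0],[255,-0.002,0,0,0]]}}

```text
t: 18.27
ee_pos: [562.6, -292.5, 29.3]
orientation: [0.408, -3.108, -0.002]
ft_force: [-18.5, -10.0, 10.6]
width: 45.7
```

Contact in the push direction at 21 N. I'll relieve it, release, rise and inspect.

{"api": "move_arm", "payload": {"deltas": [[255,0.0025,0,-0.0005,0],[200,0.0025,0,-0.0005,0],[100,0.0025,0,-0.0005,0],[0,0.0025,0,-0.0005,0],[0,0.0025,0,-0.0005,0]]}}

```text
t: 18.68
ee_pos: [564.7, -292.3, 30.2]
orientation: [-0.407, 3.114, -0.001]
ft_force: [0.2, -0.9, -1.1]
width: 62.1
```

{"api": "move_arm", "payload": {"deltas": [[0,0,0,0,0],[0,0,0,0,0],[0,0,0,0,0],[0,0,0,-0.02,0],[0,0,0,-0.05,0]]}}

```text
t: 19.1
ee_pos: [562.1, -291.0, 77.6]
orientation: [0.407, -3.11, -0.006]
ft_force: [1.0, 0.8, -0.3]
width: 87.6
```

{"api": "move_arm", "payload": {"deltas": [[0,0,0,-0.04,0],[0,-0.02,0.02,-0.08,0],[0,-0.04,0.05,-0.1,0],[0,-0.04,0.07,-0.1,0],[0,-0.04,0.08,-0.1,0]]}}

```text
t: 19.52
ee_pos: [583.6, -202.3, 182.4]
orientation: [-0.41, 3.111, -0.002]
ft_force: [-0.1, 0.0, -0.3]
width: 88.2
```

{"api": "move_arm", "payload": {"deltas": [[0,0,0.02,0,0],[0,0,0.04,0,0],[0,0,0.04,0,0],[0,0,0.04,0,0]]}}

```text
t: 19.85
ee_pos: [571.3, -165.6, 179.3]
orientation: [0.41, -3.114, -0.0]
ft_force: [-0.3, -0.1, 0.6]
width: 87.8
```

```bash
python3 - <<'E'
from h import *
o=get_obs(); print(np.round(o['ft_force'],1),o['width'],o['ee_pos'])
M=T_tool(); np.save('M16.npy',M)
im=snap('wrist','w16.png'); print(T_tool()[:3,3])
for n in ['dock','dock_home','cassette','tail_end']:
    print(n,[(round(d['conf'],2),np.round(d['location'],1).tolist()) for d in place_of('wrist',n)])
E
```

```text
[-0.3 -0.1  0.6] 87.76638270602865 [ 571.27884101 -165.58240298  179.33130978]
[ 571.7308143  -166.3650733   179.50734182]
dock [(0.98, [599.1, -281.0, -1.4]), (0.21, [780.9, -158.0, -2.6])]
dock_home [(0.87, [603.7, -281.1, 8.9])]
cassette [(0.89, [607.3, -280.8, 12.3])]
tail_end [(0.72, [555.1, -294.6, 20.8])]
```

View pics/w16.png

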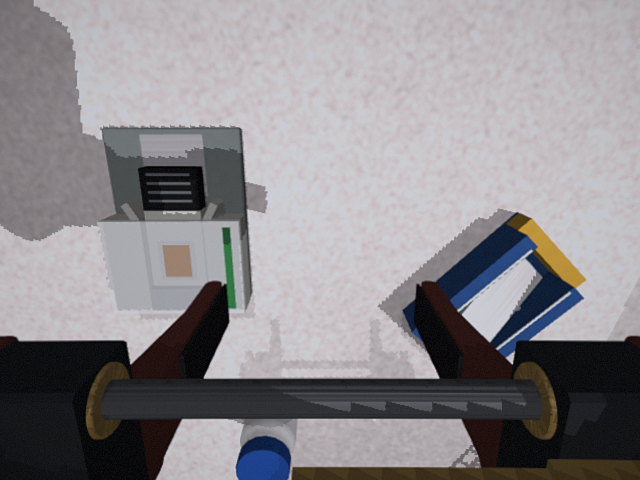

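The cassette sits under the hood, with its tail at (171,188). I'll measure it in the dock frame.

```bash
python3 - <<'E'
from h import *
M=np.load('M16.npy'); im=cv2.imread('pics/w16.png')
c=np.array([600.7,-282.5]);t=np.deg2rad(15)
def W(P,p=(600.7,-282.5,t)):
    x,y,a=p; P=np.array(P,float); cc,s=np.cos(a),np.sin(a)
    return np.c_[x+cc*P[:,0]-s*P[:,1],y+s*P[:,0]+cc*P[:,1],P[:,2]]
k=4
d=cv2.resize(im[110:330,80:280],None,fx=k,fy=k,interpolation=cv2.INTER_CUBIC)
raw=d.copy()
for P,col in [([(-75,-55,12),(-75,55,12),(75,55,12),(75,-55,12)],(0,0,255)),([(-5,-55,39),(-5,55,39),(75,55,39),(75,-55,39)],(0,0,255)),([(-45,-23,28),(-45,23,28),(-11,23,28),(-11,-23,28)],(0,255,255))]:
    q=(proj('wrist',W(P),M)-[80,110]+.5)*k-.5
    cv2.polylines(d,[np.int32(q*8)],True,col,1,cv2.LINE_AA,3)
cv2.imwrite('pics/ov16.png',d[:600]); cv2.imwrite('pics/ov16r.png',raw[:600])
E
```

```text
(no output)
```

View pics/ov16.png

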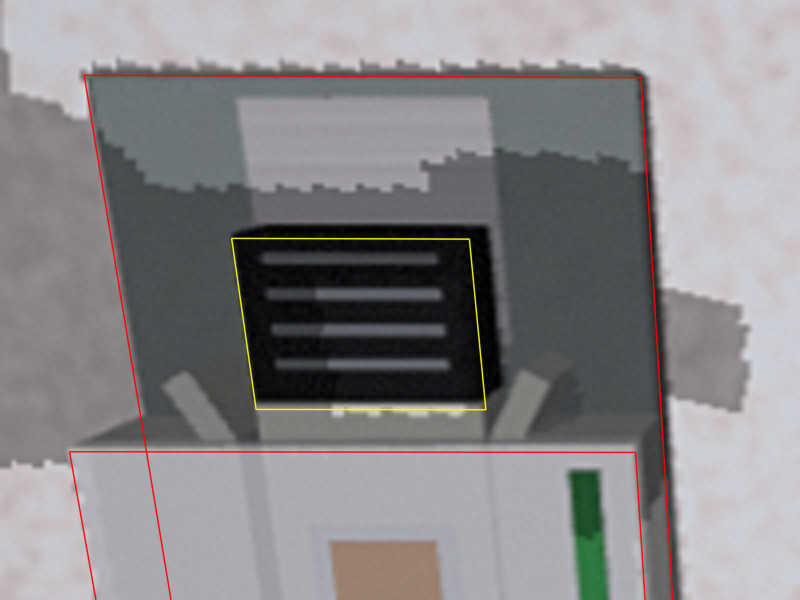

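View pics/ov16r.png

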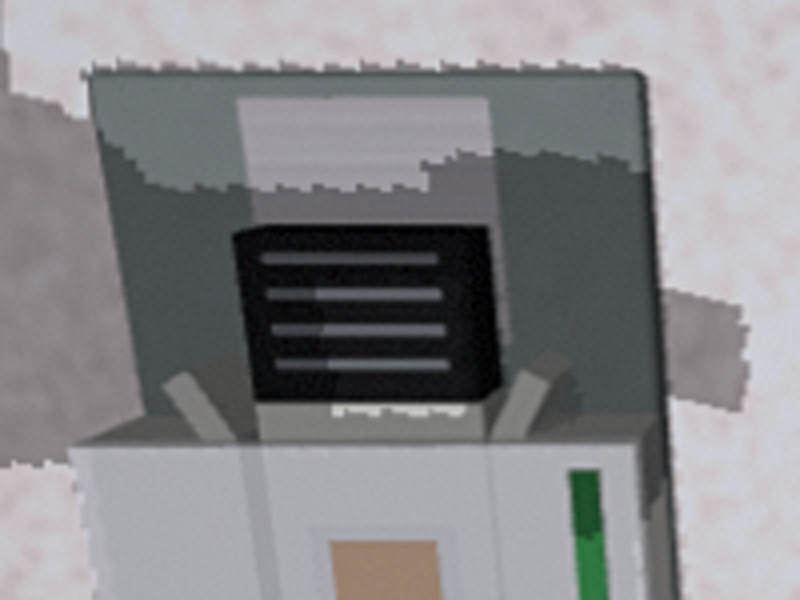

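Relative to the dock, the tail/white boundary and the tail corners are within about 0.5 mm of home lengthwise and 1 mm sideways. The cassette is released and flat, and the robot is clear, so I'll hand in.

```bash
python3 - <<'E'
from h import *
o=get_obs(); print(o['t'],np.round(o['ft_force'],1),np.abs(o['qvel']).max())
print(close_job())
E
```

```text
20.1 [-0.2 -0.4 -0.1] 0.003614107729662315
the job is handed in; nothing more can be done
None
```

I finished all the steps and handed the job in at about 20 s. No verdict was reported.

I pressed the tail to the rocker stop and the window end stayed up. I lifted the cassette by that end and laid it flat on the mat with the gripper open. Then I picked it up again by the tail and slid it into the nearer dock until it met the stop, at about 21 N. I released it there and moved the arm clear.

**Last checks:** The final wrist picture, compared with a projected dock model, put the cassette within about 0.5 mm of home lengthwise and 1 mm sideways. It looked aligned with the channel, and I saw no sign of a tilt. The arm was still and the measured outside force was near zero. I sent the arm no move near the tube rack, jar or bottle, but did not measure their positions again at the end.

**Disagreements:**
- At contact with the stop, my dead-reckoned position was about 3 mm short of home. I put this down to uncertainty in the grasp offset, since the final picture showed it home.
- The model overlay sat 1 to 2 mm off the dock in that picture, which is within the calibration error. I therefore judged the cassette against the dock as seen in the image, not in world coordinates.

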